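# Stock the grab-and-go corner and ring the bell

### The arm

A 6-joint arm with a two-finger parallel gripper is mounted at the origin on a cart in front of the work surface, level with it; the furniture and walls round the work are solid. World frame = base frame: x ahead of the robot, y to its left, z up, the work surface at z = 0. Lengths are in m, angles in rad, forces in N, time in s.
With the tool pointing down it reaches from about 0.325 to 0.875 m from the base axis. Payload 4.4 kg.
Tool frame: the origin (TCP) lies on the centre line of the jaws, within the pads' length; the fingertips stand 25 mm ahead of it and the grasp point (between the pads) lies 6 mm ahead of it; z points along the fingers, y is the direction in which the jaws open and shut (so a half turn about z gives the same grasp; the last joint's range is limited). The gripper opens to 85 mm and grips with 20 to 120 N. Pads are 22 mm wide; open, the fingers measure 114 mm over their backs; the gripper's body (76 mm by 85 mm) begins 54 mm behind the grasp point. The pads swing forward as they close: fully open they stand 13 mm farther back than shut.
Start: joints at [1.151, 0.207, 1.542, -0, 1.393, -0.15], TCP at [0.153, 0.554, 0.256] pointing down, gripper open.
Joint ranges: [-2.73, 2.73], [-0.86, 2.22], [0.23, 2.46], [-1.11, 4.25], [0.08, 2.63], [-2.82, 2.82]. Speed limits (rad/s): [2.79, 2.79, 3.14, 3.14, 3.14, 3.14].

### API

Orientations are given as a unit quaternion [w, x, y, z].
In Python, from bench import bot, grab_frame, finish_job gives the robot as it stands. The module is installed in compiled form; this text tells all that it offers.
- The arm moves only by the tool carry_out, never from a script. Its argument "moves" is a list of rows, each a list of 5 numbers: the shift along the world's x, y, z in cm, then the turn about the world's z in degrees, then the finger opening in cm, from 0 to 8.54. In form: [[tx, ty, tz, twist, hand], ...]. A call has 1 to 8 rows; each row is the pose to reach, as a shift and turn from the pose commanded when the call began; what a row does not reach only later rows make up. A row lasts 1/8 s, in which the tool goes at most 62.5 mm and 10.7 degrees, less where a joint would pass 70% of its speed; a pose out of reach is approached as far as the arm can. A call with a gripper value outside its range is refused whole. The fingers move at their own pace and stop on an object; "force" is the grip in N (left out, the last holds). Time passes only in rows, so rows that repeat a pose let the fingers close. It gives the time, the measured TCP pose, the force and the opening at its end, in the units of the state.
- bot.sense(): the state, without advancing time (a new reading comes with each control period).
- grab_frame(name): name is "side" or "top"; returns a dict with "color" (420x560x3 uint8, red, green, blue), "fx", "fy", "cx", "cy" (pixels), "k1" (the pictures are not rectified: a ray, as slopes to the right and down, at radius r is drawn at 1 + k1 r^2 times it, then the intrinsics apply), "R" (3x3) and "t" (3): a world point X has camera coordinates R X + t. Camera axes: x right, y down, z forward; pixel columns grow to the right and rows downward; lengths in m; the calibration is good to about 2 mm. A picture is of the moment at which its call begins. There is no depth.
- finish_job(): hands the job in, once; it reports no verdict.
The state is a dict: "time": time; "q": joint angles; "qvel": joint speeds; "tau": joint torques, N m; "position": TCP position; "ee_rot": TCP orientation; "ft_force": force on the tool from outside, world axes, zero at the start; "ft_torque": the same for the moment, N m; "opening": finger opening in m.
Only numpy, scipy, OpenCV 4.12 (cv2) and the standard library are available. Lean on these libraries where they do the work, as an engineer would, in place of code of your own. Each camera call takes 0.05 s, during which the arm holds its last target. There are 200 camera calls.

### The job

Stock the grab-and-go corner: put every biscuit carton lying flat and lengthwise in a lane of the sloped rack, one to a lane, and slide it down under the cross plate until it rests against the end stop; lower every apple gently into the deep crate, never dropping it or pressing it hard. When everything is in, press the service bell's knob fully down and let it up again, and leave the other things on the counter where they are.

Things in the scene. Friction and masses are not known exactly. Their poses are not given: they have to be found in the camera images.
- deck: sloped aluminium deck of the gravity-feed rack, 280 x 172 mm, fixed to the counter. Origin: on the deck's top face at the foot of the end stop (49 mm high), midway across; x points DOWN the slope to the stop (16 degrees below level, roughly away from the robot), y across, z square up from the deck. Deck: x = -280 mm (open upper end, 0.105 m above the counter) to x = 0 (face of the stop).
- rack: foot frame of the same rack, fixed; origin on the counter under its middle, z up, x level, towards the stop end. In the deck's frame the three lanes have their middles at y = -56, 0 and +56 mm; each is 52 mm wide between guide rails 4 mm thick that stand 8 mm above the deck. Cartons do not slide by themselves: they stay where laid on the slope and must be pushed (a few N).
- plate_center (a point): middle of the underside of the flat steel cross plate that spans all lanes: in the deck's frame it covers x = -90 to -30 mm, underside 54 mm and top 59 mm above the deck, with end cheeks outside the lanes (out to y = +-96 mm). Cartons pass beneath it; they cannot be laid at the stop from above.
- crate: deep open dark-wood fruit crate, fixed. Origin at the centre of its underside, z up, x along its length. Outside 241 (x) x 186 (y) x 98 mm high, walls and floor 8 mm thick, so inside it is 225 x 170 mm and 90 mm deep.
- bell_top (a point): top of the press knob of the service bell (round, 80 mm across, 58 mm high, fixed to the counter): the point to press, straight down.
- bell_button (a joint): travel of the bell's press knob in m: 0 at rest; it springs back when released. Fully down it reads about 0.004 and has rung from 0.0025.
- carton1_center (a point): cardboard biscuit carton with a paper band, a box 110 (its own x) x 42 (y) x 44 mm (z) lying flat on the counter at first, about 0.14 kg; the point is the centre of the box (22 mm above its underside) and its axes are the box's own. May be absent.
- carton2_center (a point): cardboard biscuit carton with a paper band, a box 110 (its own x) x 42 (y) x 44 mm (z) lying flat on the counter at first, about 0.14 kg; the point is the centre of the box (22 mm above its underside) and its axes are the box's own. May be absent.
- carton3_center (a point): cardboard biscuit carton with a paper band, a box 110 (its own x) x 42 (y) x 44 mm (z) lying flat on the counter at first, about 0.14 kg; the point is the centre of the box (22 mm above its underside) and its axes are the box's own. May be absent.
- apple1_center (a point): green apple, 62 mm across at its widest (33 mm above its underside), 58 mm tall without the stem, standing on a flat 28 mm base, about 0.15 kg; the point is its centre, 29 mm above its underside. May be absent.
- apple2_center (a point): green apple, 62 mm across at its widest (33 mm above its underside), 58 mm tall without the stem, standing on a flat 28 mm base, about 0.15 kg; the point is its centre, 29 mm above its underside. May be absent.
- apple3_center (a point): green apple, 62 mm across at its widest (33 mm above its underside), 58 mm tall without the stem, standing on a flat 28 mm base, about 0.15 kg; the point is its centre, 29 mm above its underside. May be absent.
- juice_bottle: juice bottle, 205 mm tall: bystander, leave it alone; origin at the centre of its underside.
- drink_can: tall drink can, 168 mm tall: bystander, leave it alone; origin at the centre of its underside.
- salt_shaker: salt shaker, 90 mm tall: bystander, leave it alone; origin at the centre of its underside.
Mind the look-alikes: they are no part of the job. Leave any orange or red look-alike of the part that bears apple1_center alone.

How it is judged:
On the way, in this order (a step that is already met when the one before it is completed fails the run):
1. all cartons present lie in the rack's lanes against the stop and all apples present are in the crate (x of carton1_center in the frame of deck between -0.061 and -0.045 m and y of carton1_center in the frame of deck between -0.075 and 0.075 m and z of carton1_center in the frame of deck between 0.014 and 0.03 m and angle between the x axis of each of carton1_center, carton2_center, carton3_center and the x axis of deck, either way round below 0.15 rad and x of carton2_center in the frame of deck between -0.061 and -0.045 m and y of carton2_center in the frame of deck between -0.075 and 0.075 m and z of carton2_center in the frame of deck between 0.014 and 0.03 m and x of carton3_center in the frame of deck between -0.061 and -0.045 m and y of carton3_center in the frame of deck between -0.075 and 0.075 m and z of carton3_center in the frame of deck between 0.014 and 0.03 m and x of apple1_center in the frame of crate between -0.1165 and 0.1165 m and y of apple1_center in the frame of crate between -0.089 and 0.089 m and z of each of apple1_center, apple2_center, apple3_center in the frame of crate below 0.095 m and x of apple2_center in the frame of crate between -0.1165 and 0.1165 m and y of apple2_center in the frame of crate between -0.089 and 0.089 m and x of apple3_center in the frame of crate between -0.1165 and 0.1165 m and y of apple3_center in the frame of crate between -0.089 and 0.089 m and linear speed of each of carton1, carton2, carton3, apple1, apple2, apple3 below 0.03 m/s), for 0.2 s.
2. the bell is rung (value of joint bell_button above 0.0025 m).
At the end, for the whole second after the job is handed in: Every carton present lies flat in a lane of the deck, lengthwise (within 0.15 rad), its lower end within 6 mm of the end stop; every apple present is inside the crate with its centre below the rim; all are at rest, and the bell's knob is up again after having been pressed (all of step 1 and value of joint bell_button below 0.001 m); the robot touches nothing.
It fails at once if an apple is dropped or thrown into the crate (over 0.65 m/s below or near the rim, as after a fall of some 2 cm) ((x of apple1_center in the frame of crate between -0.1165 and 0.1165 m and y of apple1_center in the frame of crate between -0.089 and 0.089 m and z of apple1_center in the frame of crate below 0.12 m and linear speed of apple1 above 0.65 m/s) or (x of apple2_center in the frame of crate between -0.1165 and 0.1165 m and y of apple2_center in the frame of crate between -0.089 and 0.089 m and z of apple2_center in the frame of crate below 0.12 m and linear speed of apple2 above 0.65 m/s) or (x of apple3_center in the frame of crate between -0.1165 and 0.1165 m and y of apple3_center in the frame of crate between -0.089 and 0.089 m and z of apple3_center in the frame of crate below 0.12 m and linear speed of apple3 above 0.65 m/s)).
It fails at once if an apple is pressed or knocked against the crate with more than 40 N (contact force between any of apple1, apple2, apple3 and crate above 40 N).
It fails at once if a bystander is moved more than 4 cm or tipped over (distance of any of juice_bottle, drink_can, salt_shaker from where it was at the start of the episode above 0.04 m or angle between any of juice_bottle, drink_can, salt_shaker's own z axis and vertical above 0.5 rad).
Of carton1, carton2, carton3 only 2 to 3 are there at a start; the rules pass over those that are not, and their reading is None.
Of apple1, apple2, apple3 only 2 to 3 are there at a start; the rules pass over those that are not, and their reading is None.
At some moment in a run one of carton1, carton2, carton3 may be knocked a few centimetres aside while the robot is not near it.
It also fails if it takes over 210 s, if anything falls off the work surface, if the arm or the gripper's body presses on something with over 40 N, if the wrist force passes 120 N, or if a joint passes its speed limit or range.

## Working session

There is one attempt and no reset: what is moved stays moved. The work goes in short steps, Python scripts to look and compute and a tool call to move; the robot and the scene stay as the last step left them, time stands still between calls to the robot, and variables do not carry over. Pictures are saved under pics/ and viewed, about 12 in all and at most 16, crops included, and the job is handed in when it is done.

Besides the shell and the picture viewer there is one more tool, called after ">>>" by a JSON object that holds its "op" and its "data", one argument or row to a line. carry_out: Moves the arm, as the interface text tells. Its arguments: {"type":"object","properties":{"moves":{"type":"array"},"force":{"type":"number"}},"required":["moves"]}

```bash
mkdir -p pics; cat > h.py <<'E'
import numpy as np, cv2
from bench import bot, grab_frame, finish_job
def snap(n,f):
    g=grab_frame(n); cv2.imwrite('pics/'+f,g['color'][:,:,::-1]); 
    np.savez('pics/'+f+'.npz',**g); return g
def load(f): return dict(np.load('pics/'+f+'.npz'))
def ray(g,u,v):
    K=np.array([[g['fx'],0,g['cx']],[0,g['fy'],g['cy']],[0,0,1]],float)
    p=cv2.undistortPoints(np.array([[[u,v]]],float),K,np.array([float(g['k1']),0,0,0]))[0,0]
    R=np.array(g['R']);t=np.array(g['t'])
    return -R.T@t, R.T@np.array([p[0],p[1],1])
def onz(g,u,v,z):
    o,d=ray(g,u,v); return o+d*(z-o[2])/d[2]
def proj(g,X):
    K=np.array([[g['fx'],0,g['cx']],[0,g['fy'],g['cy']],[0,0,1]],float)
    return cv2.projectPoints(np.atleast_2d(np.array(X,float)),cv2.Rodrigues(np.array(g['R']))[0],np.array(g['t'],float),K,np.array([float(g['k1']),0,0,0]))[0][:,0]
E
python3 - <<'E'
from h import *
for n in('top','side'):
    g=snap(n,n+'0.png'); R=np.array(g['R']); print(n,-R.T@g['t'],R[2],g['fx'],g['k1'])
    cv2.imwrite(f'pics/{n}0b.png',cv2.resize(g['color'][:,:,::-1],(800,600),interpolation=cv2.INTER_CUBIC))
s=bot.sense(); print(s)
E
```

```text
top [0.06757884 0.20499108 1.64117687] [ 0.28166026 -0.07797858 -0.95634034] 518.1314067984379 -0.02105469900830303
side [0.23770139 0.68027159 1.36633076] [ 0.22420385 -0.4317085  -0.87370499] 533.6820743249139 -0.027065584137684097
{'time': 0.1, 'q': array([ 1.15055861e+00,  2.07369459e-01,  1.54287840e+00,  2.95886709e-05,
        1.39349636e+00, -1.50489068e-01]), 'qvel': array([ 2.02571956e-04, -1.10920657e-03, -2.62544213e-03, -1.70453299e-03,
       -3.54022293e-04, -5.37842918e-05]), 'tau': array([ 3.71708102e-04, -3.84091973e+01, -2.92551005e+01, -3.61438688e-04,
        4.94765234e-03, -1.71071895e-05]), 'position': array([0.15295569, 0.55359865, 0.25519021]), 'ee_rot': array([-3.16811151e-04,  1.34468301e-01,  9.90917312e-01, -1.02818184e-03]), 'ft_force': array([-0.26502262,  0.30432123, -0.2948893 ]), 'ft_torque': array([ 0.08758641, -0.0015427 , -0.00644057]), 'opening': 0.08510264501838016}
```

View pics/top0b.png

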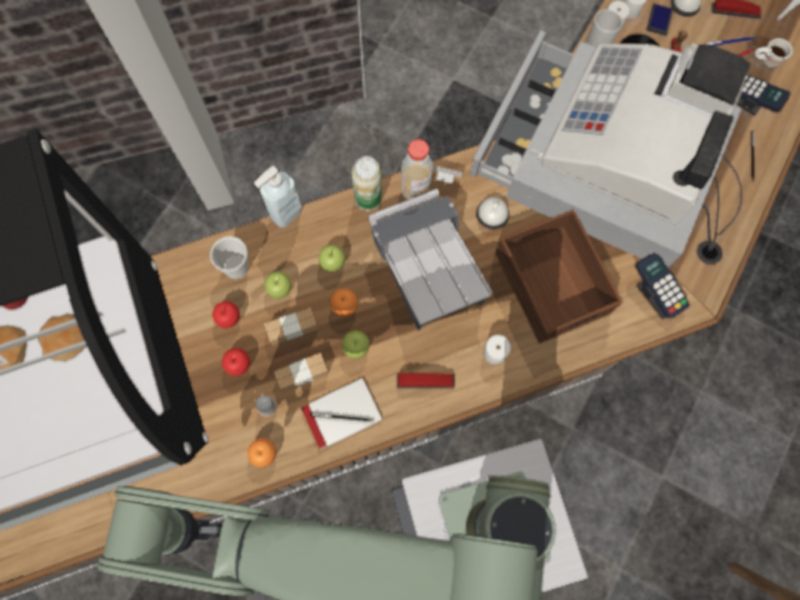

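View pics/side0b.png

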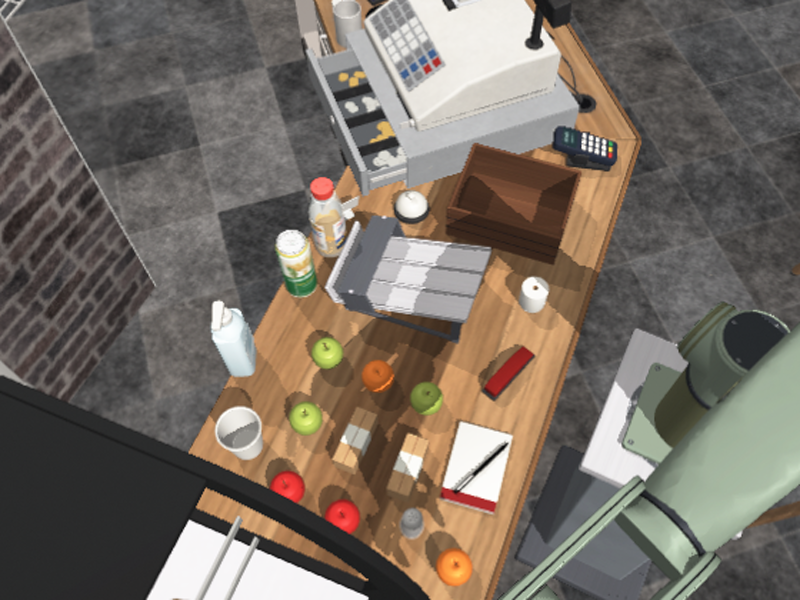

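Top view (800x600 px): green apples at (278,285), (331,258) and (355,344). Look-alikes are the red apples (225,314), (235,362) and the oranges (343,302), (262,452). The cartons are at (290,325) and (303,370), the rack at (432,260), the crate at (558,275). The bell is the white dome at (492,210), and the white cylinder at (497,348) or the grey item at (265,404) may be the shaker. I choose the three green apples and the two banded tan boxes, and check them in a crop next.

```bash
python3 - <<'E'
from h import *
T=load('top0.png');S=load('side0.png')
def crop(g,x,y,w=133,h=100,k=3): return cv2.resize(g['color'][y:y+h,x:x+w,::-1],(400,300),interpolation=cv2.INTER_CUBIC)
m=np.vstack([np.hstack([crop(T,165,165),crop(S,215,270)]),np.hstack([crop(T,250,125),crop(S,225,140)])])
cv2.imwrite('pics/m1.png',m)
def blobs(g):
    hsv=cv2.cvtColor(g['color'],cv2.COLOR_RGB2HSV)
    mk=cv2.inRange(hsv,(28,90,50),(45,255,255)); mk=cv2.morphologyEx(mk,cv2.MORPH_CLOSE,np.ones((5,5)))
    n,_,st,c=cv2.connectedComponentsWithStats(mk)
    return [(c[i].round(1),st[i,2:5]) for i in range(1,n) if st[i,4]>60]
for n,g in(('T',T),('S',S)):
    for c,a in blobs(g): print(n,c,a,onz(g,*c,0.03).round(3))
E
```

```text
T [231.8 180.5] [ 18  18 264] [0.671 0.18  0.03 ]
T [194. 199.] [ 19  19 264] [0.643 0.315 0.03 ]
T [248.5 240.8] [ 18  19 279] [0.459 0.18  0.03 ]
S [228.7 246.6] [ 22  22 382] [0.67  0.178 0.03 ]
S [298.1 278.5] [ 23  24 403] [0.456 0.178 0.03 ]
S [213.6 292.4] [ 24  24 419] [0.64  0.314 0.03 ]
```

View pics/m1.png

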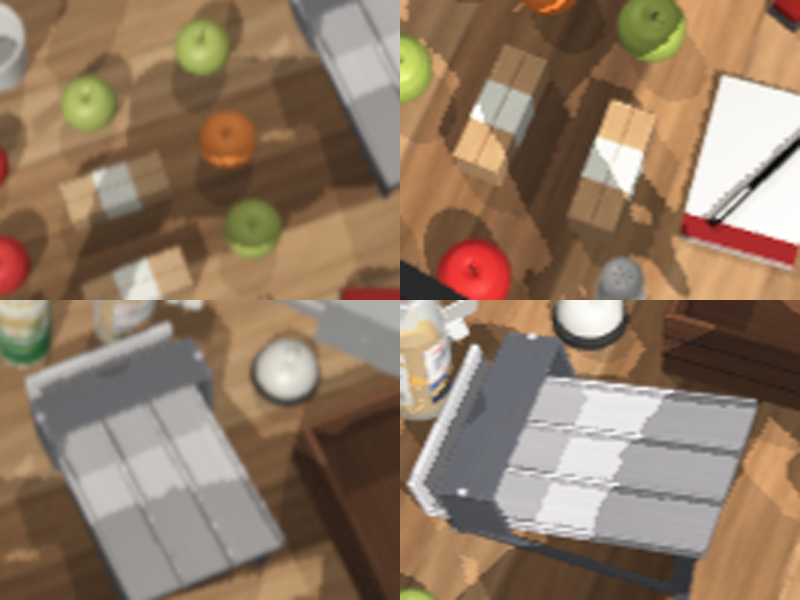

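Crops confirm three green apples (crop 1 at (87,102), (202,47), (252,228)) and two banded cartons. The bell is the white dome on a dark base, and the shaker is the grey object. Both views agree on the apples to 3 mm. Next I measure the cartons, deck, crate and bell.

```bash
python3 - <<'E'
from h import *
T=load('top0.png');S=load('side0.png')
def crop(g,x,y,w,h,W,H):
    im=cv2.resize(g['color'][y:y+h,x:x+w,::-1],(W,H),interpolation=cv2.INTER_CUBIC)
    return im
# side: cartons 8x ; top: cartons
a=crop(S,225,280,100,75,800,600); cv2.imwrite('pics/z1.png',a)
# montage crate/bell in both at 4x
b=np.vstack([np.hstack([crop(T,330,125,133,100,400,300),crop(S,275,95,133,100,400,300)]),
 np.hstack([crop(T,255,130,100,100,400,300) if 0 else crop(T,255,130,133,100,400,300),crop(S,225,140,133,100,400,300)])])
cv2.imwrite('pics/z2.png',b)
E
```

```text
(no output)
```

View pics/z1.png

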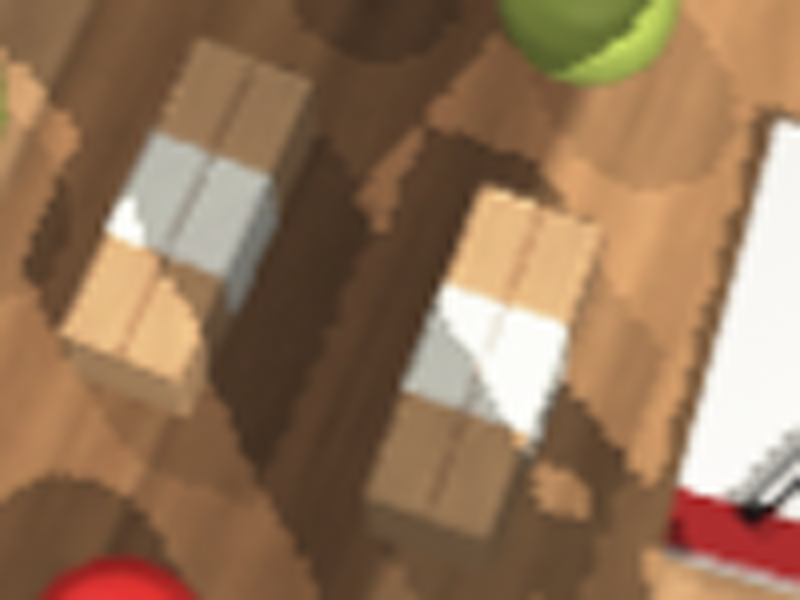

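View pics/z2.png

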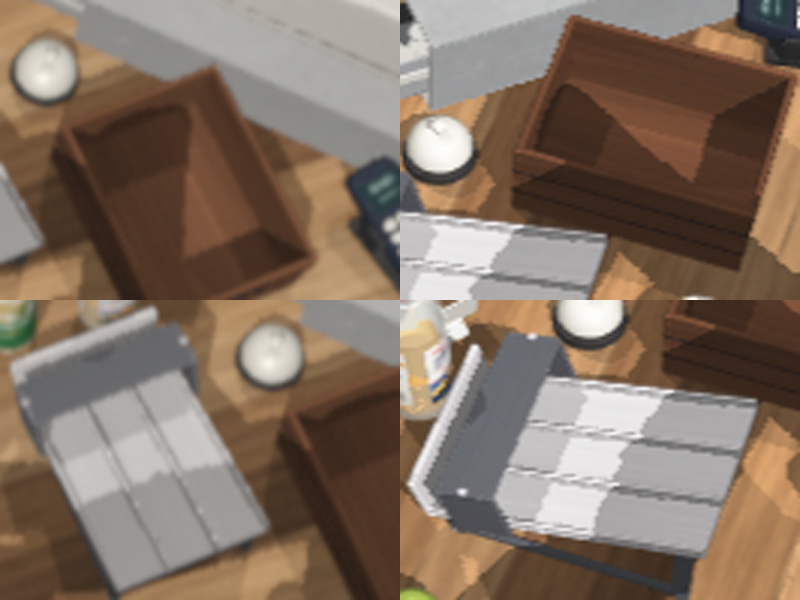

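```bash
python3 - <<'E'
from h import *
T=load('top0.png');S=load('side0.png')
def px(p,o,s): return (np.array(p)+.5)/s-.5+np.array(o)
def pts(g,P,o,s,z): return np.array([onz(g,*px(p,o,s),z) for p in P])
def rect(n,W):
    W=W[:,:2];c=W.mean(0);e=[np.linalg.norm(W[i]-W[(i+1)%4]) for i in range(4)]
    d=(W[0]+W[1]-W[2]-W[3]); print(n,c.round(4),'edges',np.round(e,3),'axis deg',np.degrees(np.arctan2(d[1],d[0])).round(1))
rect('A',pts(S,[(200,40),(313,83),(192,375),(62,332)],(225,280),8,.044))
rect('B',pts(S,[(483,187),(600,232),(490,543),(367,492)],(225,280),8,.044))
s=400/133
dT=pts(T,[(115,292),(267,223)],(255,130),s,.105); dS=pts(S,[(357,98),(300,253)],(225,140),s,.105)
for n,d in(('deckT',dT),('deckS',dS[::-1])):
    v=d[1]-d[0]; m=d.mean(0); y=v/np.linalg.norm(v); print(n,d.round(4).tolist(),np.linalg.norm(v).round(4),m.round(4))
    # y across; x level direction perpendicular, away from robot
    x=np.array([-y[1],y[0],0]); x*=np.sign(x[0]); print(' xdir deg',np.degrees(np.arctan2(x[1],x[0])).round(1),'origin',(m+x*.28*np.cos(np.radians(16))).round(4))
cs=pts(S,[(173,17),(395,73),(115,153)],(275,95),s,.098); ct=pts(T,[(215,68),(312,258),(60,130)],(330,125),s,.098)
for n,c in(('crS',cs),('crT',ct)):
    u=c[1]-c[0];v=c[2]-c[0];print(n,np.linalg.norm(u).round(4),np.linalg.norm(v).round(4),'ctr',((c[1]+c[2])/2).round(4),np.degrees(np.arctan2(u[1],u[0])).round(1),np.degrees(np.arctan2(v[1],v[0])).round(1))
print('bell base',pts(S,[(40,150)],(275,95),s,0.005),pts(T,[(45,72)],(330,125),s,0.02))
print('knob',pts(S,[(37,122)],(275,95),s,0.055))
g=S['color'];c=cv2.resize(g[95:165,255:335,::-1],(800,700),interpolation=cv2.INTER_CUBIC)
tt=T['color'];d=cv2.resize(tt[125:165,325:365,::-1],(400,400),interpolation=cv2.INTER_CUBIC)
cv2.imwrite('pics/bell.png',np.hstack([cv2.resize(g[125:165,270:310,::-1],(400,400),interpolation=cv2.INTER_CUBIC),d]))
E
```

```text
A [0.5368 0.3075] edges [0.041 0.105 0.044 0.108] axis deg -85.0
B [0.4285 0.3118] edges [0.041 0.107 0.042 0.107] axis deg -83.2
deckT [[0.4463, 0.0383, 0.105], [0.4745, -0.1336, 0.105]] 0.1743 [ 0.4604 -0.0477  0.105 ]
 xdir deg 9.3 origin [ 0.726  -0.0041  0.105 ]
deckS [[0.4492, 0.0338, 0.105], [0.4693, -0.1404, 0.105]] 0.1754 [ 0.4593 -0.0533  0.105 ]
 xdir deg 6.6 origin [ 0.7266 -0.0225  0.105 ]
crS 0.2319 0.1837 ctr [ 0.4826 -0.2989  0.098 ] -172.2 96.0
crT 0.2298 0.1844 ctr [ 0.4826 -0.2949  0.098 ] -173.9 97.1
bell base [[ 0.68564309 -0.22461762  0.005     ]] [[ 0.68283652 -0.21694327  0.02      ]]
knob [[ 0.68755023 -0.22167927  0.055     ]]
```

View pics/bell.png

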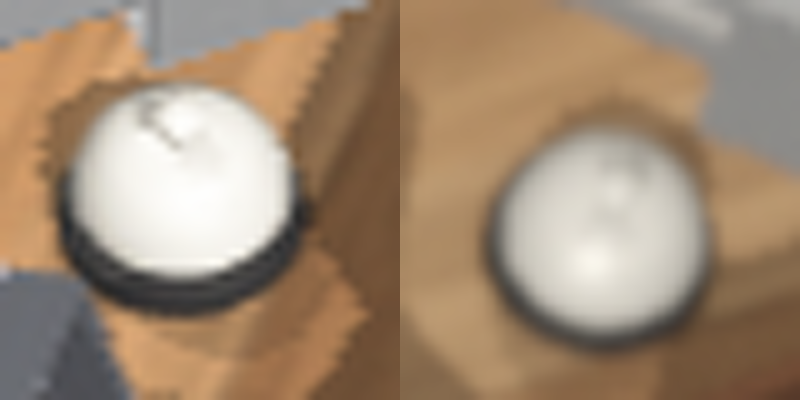

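```bash
python3 - <<'E'
from h import *
T=load('top0.png');S=load('side0.png'); s=400/133
def px(p,o,s): return (np.array(p)+.5)/s-.5+np.array(o)
def tri(p,q):
    (o1,d1),(o2,d2)=ray(T,*p),ray(S,*q); A=np.stack([d1,-d2],1); k=np.linalg.lstsq(A,o2-o1,rcond=None)[0]
    a,b=o1+k[0]*d1,o2+k[1]*d2; return (a+b)/2,np.linalg.norm(a-b)
print('knob',tri((345.6,142.6),(287.3,137.5)))
print('bell S base bottom/top view', onz(S,287.6,150,0).round(4))
a=np.radians(16)
def onplane(g,p,m,yaw):
    n=np.array([np.sin(a)*np.cos(yaw),np.sin(a)*np.sin(yaw),np.cos(a)]); o,d=ray(g,*p); return o+d*((m-o)@n)/(d@n)
m=np.array([.460,-.0505,.105])
for nm,g,o,L in(('T',T,(255,130),[((165,268),(85,108)),((217,247),(138,90)),((267,223),(185,72)),((112,292),(48,145))]),
              ('S',S,(225,140),[((337,149),(125,121)),((320,200),(110,170)),((357,98),(150,76)),((300,253),(98,225))])):
    for p,q in L:
        P,Q=onplane(g,px(p,o,s),m,.14),onplane(g,px(q,o,s),m,.14); v=Q-P
        e=np.array([np.cos(.14),np.sin(.14),0]); f=np.array([-e[1],e[0],0])
        print(nm,np.degrees(np.arctan2(v[1],v[0])).round(1),'lat',((P-m)@f).round(4),((Q-m)@f).round(4),'fwd',((P-m)@e).round(4),((Q-m)@e).round(4))
E
```

```text
knob (array([ 0.68727701, -0.21789138,  0.05158914]), np.float64(0.00635127687300765))
bell S base bottom/top view [ 0.6789 -0.2084  0.    ]
T 6.0 lat 0.0324 0.0249 fwd 0.0015 0.2172
T 5.0 lat -0.0259 -0.0371 fwd 0.0002 0.2126
T 5.5 lat -0.0846 -0.0936 fwd 0.003 0.211
T 4.4 lat 0.0927 0.0806 fwd 0.0001 0.1913
S 6.9 lat -0.03 -0.0341 fwd -0.0007 0.2105
S 7.1 lat 0.0272 0.024 fwd -0.0008 0.2052
S 7.7 lat -0.0897 -0.0908 fwd -0.0034 0.204
S 8.4 lat 0.0848 0.086 fwd 0.0011 0.195
```

>>> {"op": "carry_out", "data": {
  "moves": [
    [2,-12,0,-15,6.5],
    [4.7,-24.6,0,-25,6.5],
    [4.7,-24.6,0,-35,6.5],
    [4.7,-24.6,0,-43,6.5],
    [38.4,-24.6,0,-69.5,6.5],
    [38.4,-24.6,0,-69.5,6.5],
    [38.4,-24.6,0,-69.5,6.5],
    [38.4,-24.6,0,-69.5,6.5]
  ]
}}

```text
time: 1.1
position: [0.4519, 0.3078, 0.256]
ee_rot: [-0.0, 0.676, 0.737, -0.0]
ft_force: [0.9, 0.4, 1.6]
opening: 0.0653
```

>>> {"op": "carry_out", "data": {
  "moves": [
    [5,0,0,0,6.5],
    [8.5,0,-5,0,6.5],
    [8.5,0,-10,0,6.5],
    [8.5,0,-12,0,6.5],
    [8.5,0,-12,0,6.5]
  ]
}}

```text
time: 1.72
position: [0.5336, 0.3079, 0.1345]
ee_rot: [-0.001, 0.675, 0.738, -0.002]
ft_force: [0.8, -0.1, 0.0]
opening: 0.0651
```

```bash
python3 - <<'E'
from h import *
s=bot.sense(); print(s['position'],s['ee_rot'],s['opening'])
S=snap('side','s1.png'); T=snap('top','t1.png')
m=np.hstack([cv2.resize(S['color'][245:365,205:305,::-1],(400,480),interpolation=cv2.INTER_CUBIC),cv2.resize(T['color'][180:300,160:260,::-1],(400,480),interpolation=cv2.INTER_CUBIC)])
cv2.imwrite('pics/c1.png',m)
E
```

```text
[0.5335909  0.30791278 0.13450362] [-0.00095331  0.67520945  0.73762286 -0.00195308] 0.06506584547367027
```

View pics/c1.png

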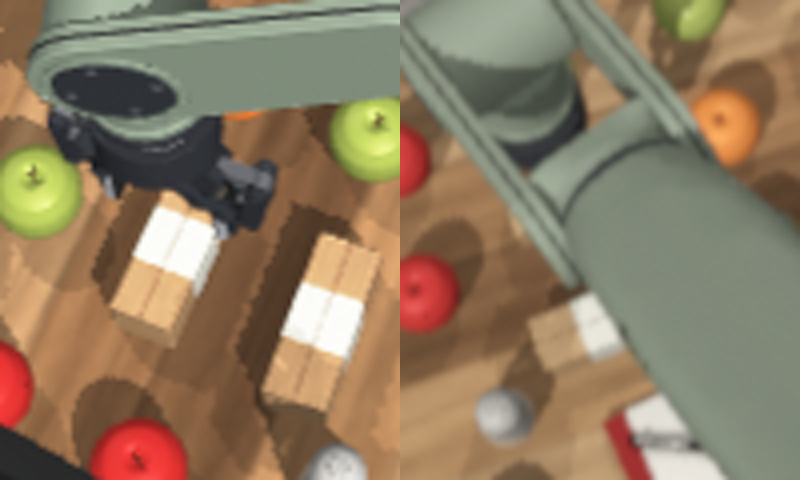

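>>> {"op": "carry_out", "data": {
  "moves": [
    [0,0,-5,0,6.5],
    [0,0,-8,0,6.5],
    [0,0,-9.2,0,6.5],
    [0,0,-9.2,0,6.5],
    [0,0,-9.2,0,3.5],
    [0,0,-9.2,0,3.5],
    [0,0,-9.2,0,3.5],
    [0,0,-9.2,0,3.5]
  ],
  "force": 30
}}

```text
time: 2.82
position: [0.5373, 0.3092, 0.0469]
ee_rot: [0.001, 0.675, 0.738, 0.002]
ft_force: [0.3, 0.1, 6.5]
opening: 0.0411
```

>>> {"op": "carry_out", "data": {
  "moves": [
    [0,0,3,0,3.5],
    [0,0,9,0,3.5],
    [0,0,15,0,3.5],
    [0,-6,18,-10,3.5],
    [0,-12,18,-20,3.5],
    [0,-18,18,-30,3.5],
    [0,-24,18,-40,3.5],
    [0,-29.4,18,-50,3.5]
  ]
}}

```text
time: 3.82
position: [0.5344, 0.0123, 0.2241]
ee_rot: [-0.0, 0.925, 0.38, -0.0]
ft_force: [1.2, -0.3, -2.0]
opening: 0.0414
```

>>> {"op": "carry_out", "data": {
  "moves": [
    [0,0,0,-10,3.5],
    [0,0,0,-20,3.5],
    [0,0,0,-30,3.5],
    [0,0,0,-38.4,3.5],
    [0,0,0,-38.4,3.5],
    [0,0,0,-38.4,3.5]
  ]
}}

```text
time: 4.58
position: [0.5349, 0.0144, 0.2241]
ee_rot: [-0.0, 0.998, 0.059, -0.0]
ft_force: [-0.2, -0.1, -1.7]
opening: 0.0414
```

>>> {"op": "carry_out", "data": {
  "moves": [
    [0,0,-4,0,3.5],
    [0,0,-6.5,0,3.5],
    [0,0,-7.6,0,3.5],
    [0,0,-7.6,0,3.5]
  ]
}}

```text
time: 5.08
position: [0.5348, 0.0144, 0.1478]
ee_rot: [-0.0, 0.998, 0.058, -0.001]
ft_force: [0.3, 0.6, -1.3]
opening: 0.0412
```

```bash
cat >> h.py <<'E'
PHI=np.radians(6.5); A16=np.radians(16); M=np.array([.460,-.0505,.105])
E1=np.array([np.cos(PHI),np.sin(PHI),0]); F=np.array([-np.sin(PHI),np.cos(PHI),0])
DX=np.cos(A16)*E1-np.array([0,0,np.sin(A16)]); N=np.sin(A16)*E1+np.array([0,0,np.cos(A16)])
O=M+.28*DX
def deck(x,y,z): return O+x*DX+y*F+z*N
E
python3 - <<'E'
from h import *
s=bot.sense(); print(s['position'],s['ft_force'])
S=snap('side','s2.png'); T=snap('top','t2.png')
def draw(g,P,c):
    im=g['color'][:,:,::-1].copy(); return im
def pan(g,x,y,w=100,h=75):
    k=6 if 0 else 4
    im=cv2.resize(g['color'][y:y+h,x:x+w,::-1],(w*k,h*k),interpolation=cv2.INTER_CUBIC)
    for yy in(-82,-30,-26,26,30,82):
        p=proj(g,[deck(a,yy/1000,.004) for a in(-.28,-.09)]); p=((p-[x,y]+.5)*k).astype(int); cv2.line(im,tuple(map(int,p[0])),tuple(map(int,p[1])),(0,0,255),1)
    return im
cv2.imwrite('pics/d2.png',np.hstack([pan(S,240,140,100,100),pan(T,260,140,100,100)]))
E
```

```text
[0.53478681 0.01439625 0.14776343] [ 0.30182794  0.6480207  -1.25312293]
```

View pics/d2.png

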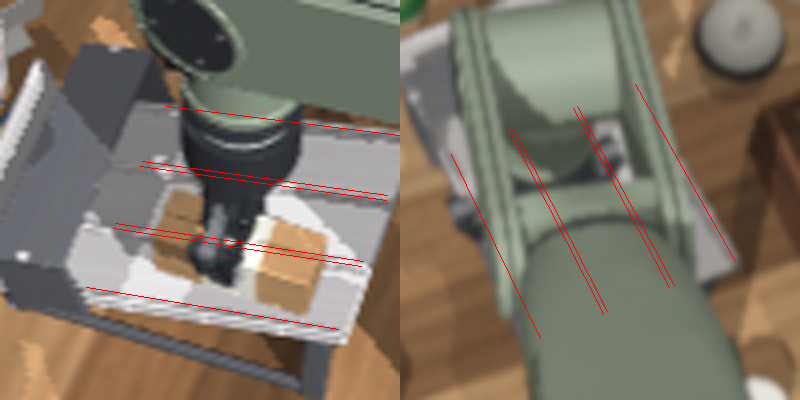

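>>> {"op": "carry_out", "data": {
  "moves": [
    [0,0.2,-0.4,0,3.5],
    [0,0.2,-0.8,0,3.5],
    [0,0.2,-0.8,0,3.5]
  ],
  "force": 20
}}

```text
time: 5.55
position: [0.5368, 0.0166, 0.1417]
ee_rot: [-0.0, 0.998, 0.058, 0.002]
ft_force: [2.5, 1.7, 3.3]
opening: 0.0417
```

>>> {"op": "carry_out", "data": {
  "moves": [
    [0,0,-0.4,0,3.5],
    [0,0,-0.8,0,3.5],
    [0,0,-0.8,0,3.5]
  ]
}}

```text
time: 5.92
position: [0.5397, 0.0169, 0.1354]
ee_rot: [-0.0, 0.998, 0.058, 0.006]
ft_force: [6.0, 3.6, 5.7]
opening: 0.0414
```

>>> {"op": "carry_out", "data": {
  "moves": [
    [0,0,-0.4,0,3.5],
    [0,0,-0.7,0,3.5],
    [0,0,-0.7,0,3.5]
  ]
}}

```text
time: 6.3
position: [0.5412, 0.0166, 0.1293]
ee_rot: [0.0, 0.998, 0.058, 0.007]
ft_force: [8.3, 3.6, 7.0]
opening: 0.0413
```

```bash
python3 - <<'E'
from h import *
S=snap('side','s3.png')
im=cv2.resize(S['color'][150:230,245:345,::-1],(800,640)[:2],interpolation=cv2.INTER_CUBIC)[:600]
cv2.imwrite('pics/d3.png',im)
E
```

```text
(no output)
```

View pics/d3.png

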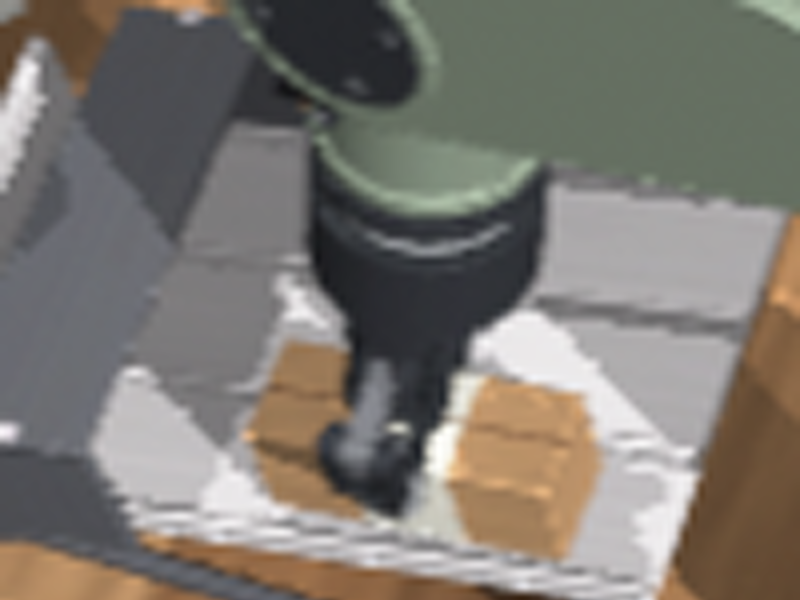

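The carton (zoomed x 250–600, y 340–560) now lies in the outer lane nearly parallel to the deck and inside the rail. I release it.

>>> {"op": "carry_out", "data": {
  "moves": [
    [0,0,0,0,5],
    [0,0,0,0,6],
    [0,0,0,0,6],
    [0,0,3,0,6],
    [0,0,7,0,5],
    [-8,-1,8,0,0],
    [-9,-1,8,0,0],
    [-9,-1,8,0,0]
  ]
}}

```text
time: 7.35
position: [0.4431, 0.0064, 0.2047]
ee_rot: [-0.0, 0.998, 0.058, -0.001]
ft_force: [1.0, 0.2, -0.1]
opening: 0.0001
```

```bash
python3 - <<'E'
from h import *
s=bot.sense(); print(s['position'],s['ft_force'])
S=snap('side','s4.png')
im=cv2.resize(S['color'][150:225,245:345,::-1],(800,600),interpolation=cv2.INTER_CUBIC)
for P in(deck(-.255,.056,.0),deck(-.255,.056,.044),deck(-.11,.056,.044)):
    p=(proj(S,P)[0]-[245,150]+.5)*8; cv2.circle(im,tuple(int(v) for v in p),4,(0,0,255),-1)
cv2.imwrite('pics/d4.png',im)
# push: contact points (rear face, low) for start & end
for x in(-.275,-.26,-.2,-.15,-.11): print(x,deck(x,.056,.012).round(4))
E
```

```text
[0.44309592 0.0063768  0.2047325 ] [ 1.03074834  0.24583862 -0.08337396]
-0.275 [0.4617 0.0061 0.1152]
-0.26 [0.476  0.0077 0.111 ]
-0.2 [0.5334 0.0142 0.0945]
-0.15 [0.5811 0.0197 0.0807]
-0.11 [0.6193 0.024  0.0697]
```

View pics/d4.png

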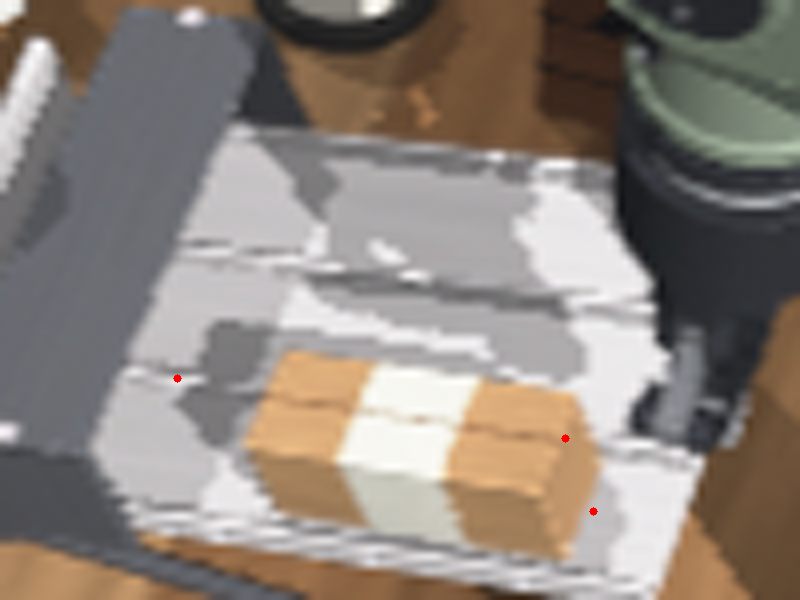

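>>> {"op": "carry_out", "data": {
  "moves": [
    [0.5,-0.2,-4,0,0],
    [0.5,-0.2,-6.6,0,0],
    [0.5,-0.2,-6.6,0,0]
  ]
}}

```text
time: 7.78
position: [0.449, 0.0046, 0.137]
ee_rot: [-0.001, 0.998, 0.058, -0.003]
ft_force: [0.1, -0.2, 0.1]
opening: 0.0001
```

>>> {"op": "carry_out", "data": {
  "moves": [
    [1.8,0.2,-0.52,0,0],
    [3.6,0.4,-1.04,0,0],
    [5.4,0.6,-1.56,0,0],
    [7.2,0.8,-2.08,0,0],
    [9,1.0,-2.6,0,0],
    [10.8,1.2,-3.12,0,0],
    [12.6,1.4,-3.64,0,0],
    [13.5,1.5,-3.9,0,0]
  ]
}}

```text
time: 8.78
position: [0.5872, 0.0193, 0.1012]
ee_rot: [0.0, 0.998, 0.058, 0.001]
ft_force: [-0.8, -0.1, 1.6]
opening: 0.0003
```

>>> {"op": "carry_out", "data": {
  "moves": [
    [0.7,0.1,-0.2,0,0],
    [1.3,0.15,-0.38,0,0],
    [1.8,0.2,-0.52,0,0],
    [1.8,0.2,-0.52,0,0]
  ]
}}

```text
time: 9.28
position: [0.6034, 0.0213, 0.095]
ee_rot: [-0.0, 0.998, 0.058, 0.0]
ft_force: [-0.0, -0.2, -0.0]
opening: -0.0002
```

>>> {"op": "carry_out", "data": {
  "moves": [
    [0.3,0.0,-0.1,0,0],
    [0.6,0.1,-0.18,0,0],
    [0.6,0.1,-0.18,0,0]
  ]
}}

```text
time: 9.65
position: [0.6052, 0.0215, 0.0942]
ee_rot: [0.001, 0.998, 0.058, -0.005]
ft_force: [-14.2, -2.8, 15.9]
opening: -0.0003
```

>>> {"op": "carry_out", "data": {
  "moves": [
    [-1,-0.1,0.4,0,0],
    [-4,-0.4,2,0,0],
    [-6,0,8,0,4],
    [-8,10,12,20,6.5],
    [-8,16,12,40,6.5],
    [-8,20,12,60,6.5],
    [-8,20,12,80,6.5],
    [-8,20,12,88,6.5]
  ]
}}

```text
time: 10.65
position: [0.5288, 0.2246, 0.2136]
ee_rot: [-0.0, 0.862, 0.507, 0.001]
ft_force: [0.5, -0.1, -0.1]
opening: 0.0649
```

```bash
cat > look.py <<'E'
import sys
from h import *
# usage: look.py view name x y w h k
v,f,x,y,w,h,k=sys.argv[1],sys.argv[2],*map(int,sys.argv[3:8])
g=snap(v,f+'_raw.png'); im=cv2.resize(g['color'][y:y+h,x:x+w,::-1],(w*k,h*k),interpolation=cv2.INTER_CUBIC)
cv2.imwrite('pics/'+f+'.png',im); s=bot.sense(); print(s['position'].round(4),s['ft_force'].round(1),round(s['opening'],4))
E
python3 look.py side s5 210 140 140 220 2 >/dev/null; python3 - <<'E'
from h import *
g=load('s5_raw.png'); c=g['color'][:,:,::-1]
a=cv2.resize(c[145:245,225:325],(400,400),interpolation=cv2.INTER_CUBIC)
for x in(-.11,-.115,-.105):
    p=(proj(g,deck(x,.056,.044))[0]-[225,145]+.5)*4; cv2.circle(a,tuple(int(v) for v in p),2,(0,0,255),-1)
b=cv2.resize(c[270:370,225:325],(400,400),interpolation=cv2.INTER_CUBIC)
cv2.imwrite('pics/e5.png',np.hstack([a,b])); print(bot.sense()['position'])
E
```

```text
[0.52889371 0.22369046 0.21339076]
```

View pics/e5.png

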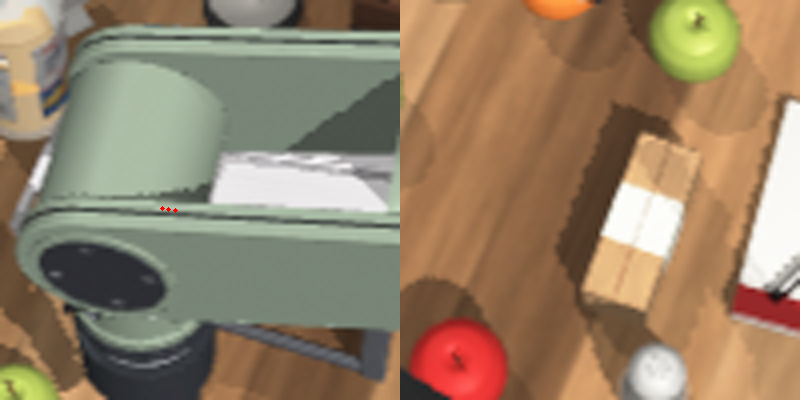

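```bash
python3 - <<'E'
from h import *
g=load('s5_raw.png')
print(onz(g,288.7,361,.09).round(3))
W=np.array([onz(g,(u+.5)/4-.5+225,(v+.5)/4-.5+270,.044) for u,v in[(245,132),(303,152),(248,312),(182,290)]]); print(W.mean(0).round(4))
s=bot.sense(); print(s['position'],s['ee_rot'])
E
```

```text
[0.375 0.401 0.09 ]
[0.4272 0.3111 0.044 ]
[0.52889371 0.22369046 0.21339076] [5.54296073e-05 8.61372692e-01 5.07973196e-01 5.61553898e-04]
```

>>> {"op": "carry_out", "data": {
  "moves": [
    [-4,4,0,10,6.5],
    [-8,7,0,20,6.5],
    [-10.1,8.7,0,30,6.5],
    [-10.1,8.7,-5,36,6.5],
    [-10.1,8.7,-10,36,6.5],
    [-10.1,8.7,-14.5,36,6.5],
    [-10.1,8.7,-14.5,36,6.5],
    [-10.1,8.7,-14.5,36,6.5]
  ]
}}

```text
time: 11.7
position: [0.4294, 0.3098, 0.0698]
ee_rot: [0.0, 0.667, 0.745, 0.001]
ft_force: [-0.6, -0.2, -0.2]
opening: 0.0651
```

>>> {"op": "carry_out", "data": {
  "moves": [
    [-0.1,0,-1.5,0,6.5],
    [-0.1,0,-2.5,0,6.5],
    [-0.1,0,-2.5,0,3.5],
    [-0.1,0,-2.5,0,3.5],
    [-0.1,0,-2.5,0,3.5],
    [-0.1,0,-2.5,0,3.5]
  ],
  "force": 30
}}

```text
time: 12.45
position: [0.427, 0.3093, 0.0432]
ee_rot: [-0.0, 0.667, 0.745, -0.0]
ft_force: [0.3, -0.3, -1.9]
opening: 0.0413
```

>>> {"op": "carry_out", "data": {
  "moves": [
    [0,0,4,0,3.5],
    [0,0,10,0,3.5],
    [1,-3,15,-10,3.5],
    [3,-9,18,-20,3.5],
    [5,-15,18,-30,3.5],
    [7,-21,18,-40,3.5],
    [9,-27,18,-50,3.5],
    [11,-33,18,-60,3.5]
  ]
}}

```text
time: 13.45
position: [0.5342, -0.0132, 0.2233]
ee_rot: [-0.0, 0.951, 0.309, 0.0]
ft_force: [0.7, 0.3, -1.8]
opening: 0.0416
```

>>> {"op": "carry_out", "data": {
  "moves": [
    [0.7,-4,0,-10,3.5],
    [1.2,-7.4,0,-20,3.5],
    [1.2,-7.4,0,-29.8,3.5],
    [1.2,-7.4,0,-29.8,3.5],
    [1.2,-7.4,0,-29.8,3.5]
  ]
}}

```text
time: 14.08
position: [0.5458, -0.0849, 0.223]
ee_rot: [-0.0, 0.998, 0.059, -0.0]
ft_force: [-1.0, 0.7, -1.2]
opening: 0.042
```

>>> {"op": "carry_out", "data": {
  "moves": [
    [0.3,-1,-4,0,3.5],
    [0.3,-1,-6.8,0,3.5],
    [0.3,-1,-7.9,0,3.5],
    [0.3,-1,-7.9,0,3.5]
  ],
  "force": 20
}}

```text
time: 14.58
position: [0.5487, -0.0947, 0.1438]
ee_rot: [-0.0, 0.998, 0.058, -0.001]
ft_force: [0.3, -0.5, -2.5]
opening: 0.0414
```

>>> {"op": "carry_out", "data": {
  "moves": [
    [0.1,0,-0.4,0,3.5],
    [0.2,0,-0.8,0,3.5],
    [0.3,0,-1.2,0,3.5],
    [0.4,0,-1.6,0,3.5],
    [0.4,0,-1.8,0,3.5],
    [0.4,0,-1.8,0,3.5]
  ]
}}

```text
time: 15.32
position: [0.5567, -0.0953, 0.1293]
ee_rot: [0.0, 0.998, 0.057, 0.004]
ft_force: [3.8, 3.4, 4.6]
opening: 0.0416
```

```bash
python3 look.py side s6 225 145 100 75 8
```

```text
[ 0.5568 -0.0953  0.1293] [3.8 3.  5.3] 0.0411
```

View pics/s6.png

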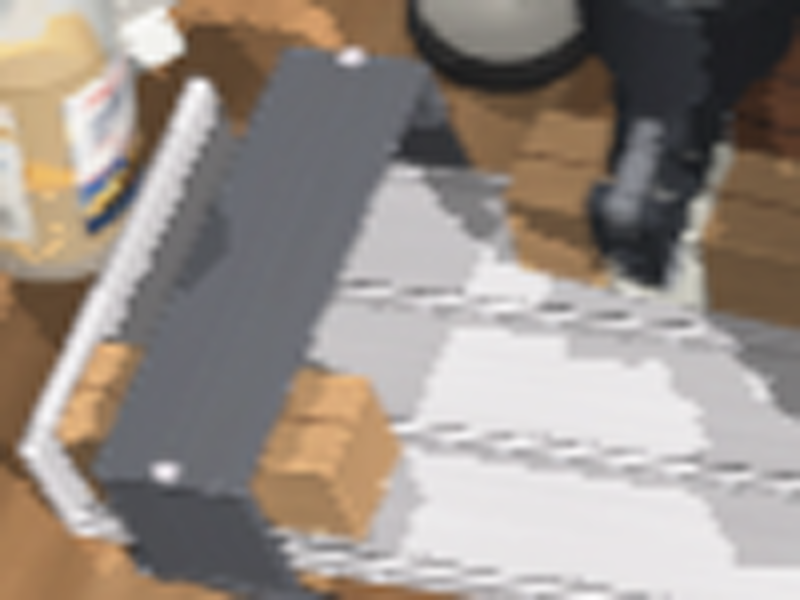

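>>> {"op": "carry_out", "data": {
  "moves": [
    [0,0,-0.3,0,3.5],
    [0,0,-0.6,0,3.5],
    [0,0,-0.6,0,3.5],
    [0,0,-0.6,0,5],
    [0,0,-0.6,0,6],
    [0,0,-0.6,0,6],
    [0,0,3,0,6],
    [0,0,7,0,5]
  ]
}}

```text
time: 16.38
position: [0.5518, -0.0952, 0.1955]
ee_rot: [-0.001, 0.998, 0.057, -0.002]
ft_force: [0.8, -0.1, 0.1]
opening: 0.0501
```

>>> {"op": "carry_out", "data": {
  "moves": [
    [-6,-1,1,0,0],
    [-10,-1.5,1,0,0],
    [-10,-1.5,1,0,0]
  ]
}}

```text
time: 16.75
position: [0.4502, -0.1101, 0.2054]
ee_rot: [-0.001, 0.998, 0.056, -0.001]
ft_force: [0.9, -0.3, -0.1]
opening: 0.0001
```

```bash
python3 - <<'E'
from h import *
g=load('s6_raw.png'); a=A16
def dk(g,u,v,n):
    o,d=ray(g,u,v); P=o+d*(((O+n*N)-o)@N)/(d@N); q=P-O; return np.array([q@DX,q@F,q@N]).round(4)
for p in[(375,378),(335,480),(402,450),(360,538),(95,345),(62,432)]: print(p,dk(g,(p[0]+.5)/8-.5+225,(p[1]+.5)/8-.5+145,.044 if p[0]!=402 and p[0]!=360 else 0))
s=bot.sense(); print(s['position'],s['ft_force'])
S=snap('side','s7.png'); cv2.imwrite('pics/d7.png',cv2.resize(S['color'][140:215,255:355,::-1],(800,600),interpolation=cv2.INTER_CUBIC))
E
```

```text
(375, 378) [-0.1175  0.0375  0.044 ]
(335, 480) [-0.1192  0.0807  0.044 ]
(402, 450) [-0.1144  0.038  -0.    ]
(360, 538) [-0.1129  0.0764 -0.    ]
(95, 345) [-0.0067  0.041   0.044 ]
(62, 432) [-0.0099  0.0789  0.044 ]
[ 0.45018498 -0.1100702   0.20541134] [ 0.85766005 -0.32932308 -0.10161012]
```

View pics/d7.png

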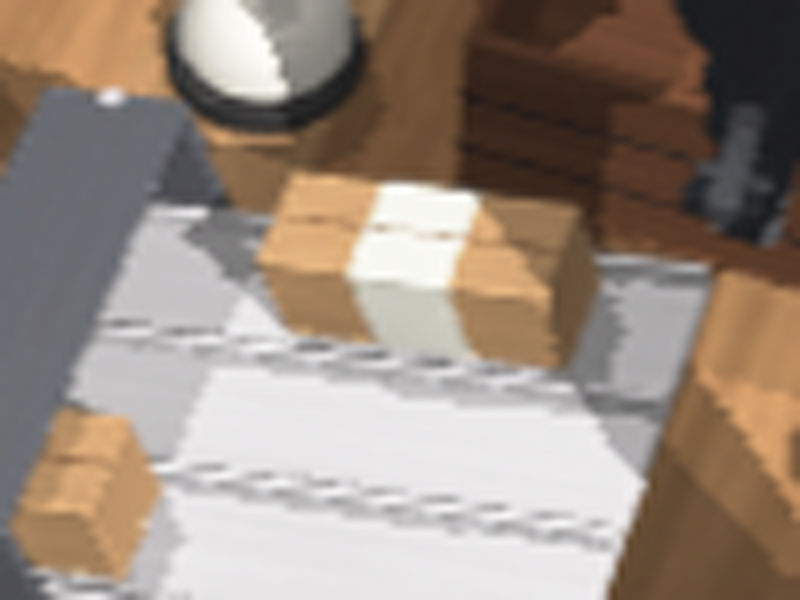

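```bash
cat >> h.py <<'E'
def dk(g,u,v,n):
    o,d=ray(g,u,v); P=o+d*(((O+n*N)-o)@N)/(d@N); q=P-O; return np.array([q@DX,q@F,q@N]).round(4)
E
python3 - <<'E'
from h import *
g=load('s6_raw.png'); 
for p in[(218,95),(132,270),(48,448)]: print('stop',dk(g,(p[0]+.5)/8-.5+225,(p[1]+.5)/8-.5+145,.049))
for p in[(352,288),(735,335),(395,428)]: print('rail',dk(g,(p[0]+.5)/8-.5+225,(p[1]+.5)/8-.5+145,.008))
g=load('s7.png')
for p in[(295,172),(258,262),(553,295),(582,207)]: print('B top',dk(g,(p[0]+.5)/8-.5+255,(p[1]+.5)/8-.5+140,.044))
for p in[(712,268),(612,600)]: print('upper edge',dk(g,(p[0]+.5)/8-.5+255,(p[1]+.5)/8-.5+140,0.0))
E
```

```text
stop [-0.0114 -0.0711  0.049 ]
stop [-0.0105  0.0104  0.049 ]
stop [-0.0108  0.0892  0.049 ]
rail [-0.073  -0.0221  0.008 ]
rail [-0.2228 -0.0247  0.008 ]
rail [-0.1127  0.0343  0.008 ]
B top [-0.1371 -0.0752  0.044 ]
B top [-0.1378 -0.0344  0.044 ]
B top [-0.2488 -0.0366  0.044 ]
B top [-0.2469 -0.075   0.044 ]
upper edge [-0.2824 -0.0875  0.    ]
upper edge [-0.2901  0.0535 -0.    ]
```

>>> {"op": "carry_out", "data": {
  "moves": [
    [1.1,0.4,-4,0,0],
    [1.1,0.4,-6.7,0,0],
    [1.1,0.4,-6.7,0,0]
  ]
}}

```text
time: 17.18
position: [0.4631, -0.1055, 0.1369]
ee_rot: [-0.001, 0.998, 0.057, -0.003]
ft_force: [-1.2, 0.1, -0.1]
opening: -0.0001
```

>>> {"op": "carry_out", "data": {
  "moves": [
    [1.8,0.2,-0.52,0,0],
    [3.6,0.4,-1.04,0,0],
    [5.4,0.6,-1.56,0,0],
    [7.2,0.8,-2.08,0,0],
    [9,1.0,-2.6,0,0],
    [10.8,1.2,-3.12,0,0],
    [12.6,1.4,-3.64,0,0],
    [13.5,1.5,-3.9,0,0]
  ]
}}

```text
time: 18.18
position: [0.6011, -0.0915, 0.1013]
ee_rot: [0.0, 0.998, 0.057, 0.001]
ft_force: [-0.8, -0.7, 1.2]
opening: 0.0004
```

>>> {"op": "carry_out", "data": {
  "moves": [
    [0.7,0.1,-0.2,0,0],
    [1.3,0.15,-0.38,0,0],
    [1.8,0.2,-0.52,0,0],
    [2.1,0.2,-0.6,0,0],
    [2.3,0.25,-0.66,0,0],
    [2.3,0.25,-0.66,0,0]
  ]
}}

```text
time: 18.92
position: [0.6191, -0.0893, 0.0946]
ee_rot: [-0.0, 0.998, 0.057, -0.004]
ft_force: [-10.1, -1.7, 11.8]
opening: 0.0004
```

>>> {"op": "carry_out", "data": {
  "moves": [
    [-1,-0.1,0.4,0,0],
    [-4,-0.4,2.5,0,0],
    [-7,2,8,0,4],
    [-11,8,11,0,8.5],
    [-14,14,11,0,8.5],
    [-16,20,11,0,8.5],
    [-16.1,26.8,11,0,8.5],
    [-16.1,26.8,9,0,8.5]
  ]
}}

```text
time: 19.92
position: [0.4617, 0.1823, 0.1856]
ee_rot: [-0.001, 0.998, 0.059, 0.003]
ft_force: [0.7, -0.2, 0.2]
opening: 0.085
```

```bash
python3 - <<'E'
from h import *
S0=load('side0.png')
for n,p,z in(('orange',(377,376),.033),('cup',(240,450),.03),('can',(299,285),.02),('bottle',(332,248),.01)): print(n,onz(S0,p[0]*.7,p[1]*.7,z).round(3))
s=bot.sense(); print(s['position'],s['ee_rot'],s['opening'])
S=snap('side','s8.png'); hsv=cv2.cvtColor(S['color'],cv2.COLOR_RGB2HSV)
mk=cv2.morphologyEx(cv2.inRange(hsv,(28,90,50),(45,255,255)),cv2.MORPH_CLOSE,np.ones((5,5)))
n,_,st,c=cv2.connectedComponentsWithStats(mk)
for i in range(1,n):
    if st[i,4]>60: print(c[i].round(1),st[i,4],onz(S,*c[i],.03).round(4))
a=S['color'][:,:,::-1]
cv2.imwrite('pics/e8.png',np.hstack([cv2.resize(a[145:245,225:325],(400,400),interpolation=cv2.INTER_CUBIC),cv2.resize(a[100:200,270:370],(400,400),interpolation=cv2.INTER_CUBIC)]))
E
```

```text
orange [0.559 0.181 0.033]
cup [0.716 0.421 0.03 ]
can [0.8   0.066 0.02 ]
bottle [ 0.787 -0.049  0.01 ]
[0.46174539 0.18228025 0.18562131] [-8.93226066e-04  9.98270096e-01  5.87034015e-02  3.15079160e-03] 0.08498659733877205
[228.6 246.6] 382 [0.6705 0.1784 0.03  ]
[298.6 279.1] 372 [0.4543 0.1793 0.03  ]
[213.6 292.3] 419 [0.6404 0.3135 0.03  ]
```

>>> {"op": "carry_out", "data": {
  "moves": [
    [-0.5,-0.3,-5,0,8.5],
    [-0.5,-0.3,-10,0,8.5],
    [-0.5,-0.3,-13.5,0,8.5],
    [-0.5,-0.3,-14.3,0,8.5],
    [-0.5,-0.3,-14.3,0,5],
    [-0.5,-0.3,-14.3,0,5],
    [-0.5,-0.3,-14.3,0,5],
    [-0.5,-0.3,-14.3,0,5]
  ],
  "force": 25
}}

```text
time: 20.98
position: [0.4578, 0.1764, 0.0424]
ee_rot: [-0.0, 0.998, 0.057, 0.002]
ft_force: [-0.2, -0.8, 5.9]
opening: 0.0602
```

>>> {"op": "carry_out", "data": {
  "moves": [
    [0,0,3,0,5],
    [0,0,8,0,5],
    [0,0,14,0,5],
    [0,-5,18,0,5],
    [-1,-11,18,0,5],
    [-2,-17,18,0,5],
    [-3,-23,18,0,5],
    [-4,-29,18,0,5]
  ]
}}

```text
time: 21.98
position: [0.4152, -0.1154, 0.2207]
ee_rot: [0.0, 0.998, 0.057, 0.0]
ft_force: [1.2, -0.0, -0.3]
opening: 0.06
```

>>> {"op": "carry_out", "data": {
  "moves": [
    [0,-6,0,0,5],
    [-0.2,-12,0,0,5],
    [-0.3,-17,0,0,5],
    [-0.3,-19,0,0,5],
    [-0.3,-19,0,0,5]
  ]
}}

```text
time: 22.6
position: [0.4127, -0.3042, 0.2203]
ee_rot: [-0.001, 0.998, 0.056, -0.0]
ft_force: [0.2, 0.5, -0.8]
opening: 0.0596
```

>>> {"op": "carry_out", "data": {
  "moves": [
    [0.2,-0.1,-4,0,5],
    [0.2,-0.1,-8,0,5],
    [0.2,-0.1,-11,0,5],
    [0.2,-0.1,-13.5,0,5],
    [0.2,-0.1,-15.2,0,5],
    [0.2,-0.1,-16.2,0,5],
    [0.2,-0.1,-16.7,0,5],
    [0.2,-0.1,-16.7,0,5]
  ]
}}

```text
time: 23.6
position: [0.4153, -0.305, 0.054]
ee_rot: [0.0, 0.998, 0.057, 0.0]
ft_force: [0.1, 0.0, -0.5]
opening: 0.0603
```

>>> {"op": "carry_out", "data": {
  "moves": [
    [0,0,-0.2,0,5],
    [0,0,-0.2,0,6.3],
    [0,0,-0.2,0,7.2],
    [0,0,-0.2,0,8.2],
    [0,0,-0.2,0,8.4],
    [0,0,4,0,8.4],
    [0,0,10,0,8.4],
    [0,0,15,0,8.4]
  ]
}}

```text
time: 24.6
position: [0.4152, -0.305, 0.2058]
ee_rot: [0.0, 0.998, 0.057, 0.0]
ft_force: [0.1, -0.5, -0.3]
opening: 0.0841
```

>>> {"op": "carry_out", "data": {
  "moves": [
    [3,5.7,1,0,8.5],
    [6,11.4,1,0,8.5],
    [9,17.1,1,0,8.5],
    [12,22.8,1,0,8.5],
    [15,28.5,1,0,8.5],
    [18,34.2,1,0,8.5],
    [21,39.9,1,0,8.5],
    [24,45.6,0,0,8.5]
  ]
}}

```text
time: 25.6
position: [0.6487, 0.1385, 0.2066]
ee_rot: [0.0, 0.998, 0.057, 0.001]
ft_force: [0.7, -1.1, 1.0]
opening: 0.0849
```

>>> {"op": "carry_out", "data": {
  "moves": [
    [1.5,2.8,-3,0,8.5],
    [1.5,2.8,-3,0,8.5],
    [1.5,2.8,-3,0,8.5]
  ]
}}

```text
time: 25.98
position: [0.6621, 0.1639, 0.1757]
ee_rot: [0.0, 0.998, 0.057, -0.0]
ft_force: [0.4, -0.8, 0.6]
opening: 0.0846
```

```bash
cat > ap.py <<'E'
from h import *
s=bot.sense(); print(s['position'].round(4),s['ft_force'].round(1))
for v in('side','top'):
    S=snap(v,v+'_ap.png'); hsv=cv2.cvtColor(S['color'],cv2.COLOR_RGB2HSV)
    mk=cv2.morphologyEx(cv2.inRange(hsv,(28,90,40),(45,255,255)),cv2.MORPH_CLOSE,np.ones((5,5)))
    n,_,st,c=cv2.connectedComponentsWithStats(mk)
    for i in range(1,n):
        if st[i,4]>40: print(v,c[i].round(1),st[i,4],onz(S,*c[i],.032).round(4))
E
python3 ap.py
```

```text
[0.6621 0.1639 0.1757] [ 0.4 -0.8  0.6]
side [228.7 246.7] 378 [0.6696 0.1794 0.032 ]
side [213.6 292.3] 418 [0.6397 0.3141 0.032 ]
top [193.9 199. ] 264 [0.6421 0.3152 0.032 ]
top [397.2 212.5] 294 [ 0.4183 -0.3085  0.032 ]
```

>>> {"op": "carry_out", "data": {
  "moves": [
    [0.8,1.5,0,0,8.5],
    [0.8,1.5,-5,0,8.5],
    [0.8,1.5,-10,0,8.5],
    [0.8,1.5,-13.3,0,8.5],
    [0.8,1.5,-13.3,0,8.5],
    [0.8,1.5,-13.3,0,5],
    [0.8,1.5,-13.3,0,5],
    [0.8,1.5,-13.3,0,5]
  ]
}}

```text
time: 27.08
position: [0.673, 0.1799, 0.0464]
ee_rot: [-0.0, 0.998, 0.057, 0.003]
ft_force: [0.4, 1.0, 7.5]
opening: 0.0598
```

>>> {"op": "carry_out", "data": {
  "moves": [
    [0,0,0,0,5],
    [0,0,4,0,5],
    [0,0,10,0,5],
    [0,0,16,0,5],
    [0,0,18,0,5]
  ]
}}

```text
time: 27.7
position: [0.6729, 0.1799, 0.2295]
ee_rot: [-0.0, 0.998, 0.057, 0.005]
ft_force: [0.6, -0.1, -0.9]
opening: 0.0601
```

>>> {"op": "carry_out", "data": {
  "moves": [
    [-1.5,-5.8,0,0,5],
    [-3,-11.6,0,0,5],
    [-4.5,-17.4,0,0,5],
    [-6,-23.2,0,0,5],
    [-7.6,-29,0,0,5],
    [-9.1,-34.8,0,0,5],
    [-10.7,-40.6,0,0,5],
    [-12.3,-46.9,0,0,5]
  ]
}}

```text
time: 28.7
position: [0.5464, -0.2881, 0.2212]
ee_rot: [-0.001, 0.998, 0.057, -0.001]
ft_force: [1.4, 0.5, -2.1]
opening: 0.0604
```

>>> {"op": "carry_out", "data": {
  "moves": [
    [0,0,0,0,5],
    [0,0,0,0,5]
  ]
}}

```text
time: 28.95
position: [0.5472, -0.2865, 0.2214]
ee_rot: [-0.001, 0.998, 0.057, -0.001]
ft_force: [-0.1, -0.1, -1.5]
opening: 0.0601
```

>>> {"op": "carry_out", "data": {
  "moves": [
    [0.2,-0.1,-4,0,5],
    [0.2,-0.1,-8,0,5],
    [0.2,-0.1,-11,0,5],
    [0.2,-0.1,-13.5,0,5],
    [0.2,-0.1,-15,0,5],
    [0.2,-0.1,-16,0,5],
    [0.2,-0.1,-16.5,0,5],
    [0.2,-0.1,-16.5,0,5]
  ]
}}

```text
time: 29.95
position: [0.5503, -0.2881, 0.0582]
ee_rot: [0.0, 0.998, 0.057, 0.0]
ft_force: [0.0, 0.4, -1.3]
opening: 0.06
```

>>> {"op": "carry_out", "data": {
  "moves": [
    [0,0,-0.2,0,5],
    [0,0,-0.2,0,6.3],
    [0,0,-0.2,0,7.2],
    [0,0,-0.2,0,8.2],
    [0,0,-0.2,0,8.4],
    [0,0,4,0,8.4],
    [0,0,10,0,8.4],
    [0,0,15,0,8.4]
  ]
}}

```text
time: 30.95
position: [0.5502, -0.2882, 0.21]
ee_rot: [0.0, 0.998, 0.057, 0.0]
ft_force: [-0.0, -0.0, -0.8]
opening: 0.0841
```

>>> {"op": "carry_out", "data": {
  "moves": [
    [1,6,0.5,0,8.5],
    [2,12,0.5,0,8.5],
    [3,18,0.5,0,8.5],
    [4,24,0.5,0,8.5],
    [5,30,0.5,0,8.5],
    [6,36,0.5,0,8.5],
    [7,42,0.5,0,8.5],
    [8,48,0.5,0,8.5]
  ]
}}

```text
time: 31.95
position: [0.6301, 0.1939, 0.213]
ee_rot: [0.0, 0.998, 0.057, 0.0]
ft_force: [1.9, -0.2, 0.9]
opening: 0.0851
```

>>> {"op": "carry_out", "data": {
  "moves": [
    [0.5,6,0,0,8.5],
    [1,12.3,-1,0,8.5],
    [1,12.3,-3,0,8.5],
    [1,12.3,-3,0,8.5]
  ]
}}

```text
time: 32.45
position: [0.638, 0.3143, 0.1794]
ee_rot: [0.001, 0.998, 0.058, -0.003]
ft_force: [-0.5, -0.6, 0.8]
opening: 0.0851
```

```bash
python3 ap.py
```

```text
[0.638  0.3143 0.1794] [-0.5 -0.6  0.8]
side [337.5 138.7] 323 [ 0.5486 -0.2945  0.032 ]
side [379.4 148.9] 282 [ 0.4176 -0.3156  0.032 ]
side [213.7 292.4] 413 [0.6395 0.3141 0.032 ]
top [378.8 176.7] 284 [ 0.5517 -0.2916  0.032 ]
top [397.2 212.6] 296 [ 0.4182 -0.3085  0.032 ]
```

>>> {"op": "carry_out", "data": {
  "moves": [
    [0.2,0,-5,0,8.5],
    [0.2,0,-10,0,8.5],
    [0.2,0,-13.7,0,8.5],
    [0.2,0,-13.7,0,8.5],
    [0.2,0,-13.7,0,5],
    [0.2,0,-13.7,0,5],
    [0.2,0,-13.7,0,5],
    [0.2,0,-13.7,0,5]
  ]
}}

```text
time: 33.55
position: [0.6449, 0.3153, 0.05]
ee_rot: [-0.0, 0.998, 0.057, 0.004]
ft_force: [0.2, -1.2, 6.8]
opening: 0.0599
```

>>> {"op": "carry_out", "data": {
  "moves": [
    [0,0,4,0,5],
    [0,0,10,0,5],
    [0,0,16,0,5],
    [0,-5,18,0,5],
    [-1,-11,18,0,5],
    [-3,-17,18,0,5],
    [-5,-23,18,0,5],
    [-7,-29,18,0,5]
  ]
}}

```text
time: 34.55
position: [0.5719, 0.0255, 0.2265]
ee_rot: [0.0, 0.998, 0.057, 0.001]
ft_force: [0.4, -0.6, -1.7]
opening: 0.0602
```

>>> {"op": "carry_out", "data": {
  "moves": [
    [-1.5,-6,0,0,5],
    [-3,-12,0,0,5],
    [-5,-18,0,0,5],
    [-7,-24,0,0,5],
    [-8.5,-30,0,0,5],
    [-8.8,-32.2,0,0,5],
    [-8.8,-32.2,0,0,5],
    [-8.8,-32.2,0,0,5]
  ]
}}

```text
time: 35.55
position: [0.485, -0.2936, 0.2258]
ee_rot: [-0.001, 0.998, 0.058, 0.0]
ft_force: [-0.4, -0.2, -1.2]
opening: 0.0601
```

Apple 3 hangs over the free middle of the crate; I lower it to z of about 0.061.

>>> {"op": "carry_out", "data": {
  "moves": [
    [0,-0.5,-4,0,5],
    [0,-0.5,-8,0,5],
    [0,-0.5,-11,0,5],
    [0,-0.5,-13.5,0,5],
    [0,-0.5,-15,0,5],
    [0,-0.5,-16,0,5],
    [0,-0.5,-16.5,0,5],
    [0,-0.5,-16.5,0,5]
  ]
}}

```text
time: 36.55
position: [0.485, -0.3, 0.0611]
ee_rot: [0.0, 0.998, 0.057, 0.0]
ft_force: [0.2, 0.4, 0.1]
opening: 0.0599
```

>>> {"op": "carry_out", "data": {
  "moves": [
    [0,0,-0.2,0,5],
    [0,0,-0.2,0,6.3],
    [0,0,-0.2,0,7.2],
    [0,0,-0.2,0,8.2],
    [0,0,-0.2,0,8.4],
    [0,0,4,0,8.4],
    [0,0,10,0,8.4],
    [0,0,15,0,8.4]
  ]
}}

```text
time: 37.55
position: [0.4849, -0.3001, 0.213]
ee_rot: [0.0, 0.998, 0.057, 0.0]
ft_force: [-0.0, -0.4, -0.2]
opening: 0.0837
```

>>> {"op": "carry_out", "data": {
  "moves": [
    [-6,8,2,0,4],
    [-10,18,2,0,0],
    [-12,28,2,0,0],
    [-12,34,2,0,0],
    [-12,34,2,0,0]
  ]
}}

```text
time: 38.17
position: [0.3751, -0.0114, 0.2302]
ee_rot: [0.0, 0.998, 0.057, 0.001]
ft_force: [1.0, 0.3, -0.2]
opening: 0.0001
```

```bash
python3 ap.py; python3 - <<'E'
from h import *
S=load('side_ap.png');T=load('top_ap.png');a=S['color'][:,:,::-1];b=T['color'][:,:,::-1]
f=lambda i,x,y:cv2.resize(i[y:y+75,x:x+100],(400,300),interpolation=cv2.INTER_CUBIC)
cv2.imwrite('pics/e9.png',np.vstack([np.hstack([f(a,222,145),f(a,270,105)]),np.hstack([f(b,255,130),f(b,320,120)])]))
E
```

```text
[ 0.3751 -0.0114  0.2302] [ 1.   0.3 -0.2]
side [339.3 139.7] 372 [ 0.5421 -0.2936  0.032 ]
top [388.5 194.8] 897 [ 0.4833 -0.3017  0.032 ]
```

View pics/e9.png

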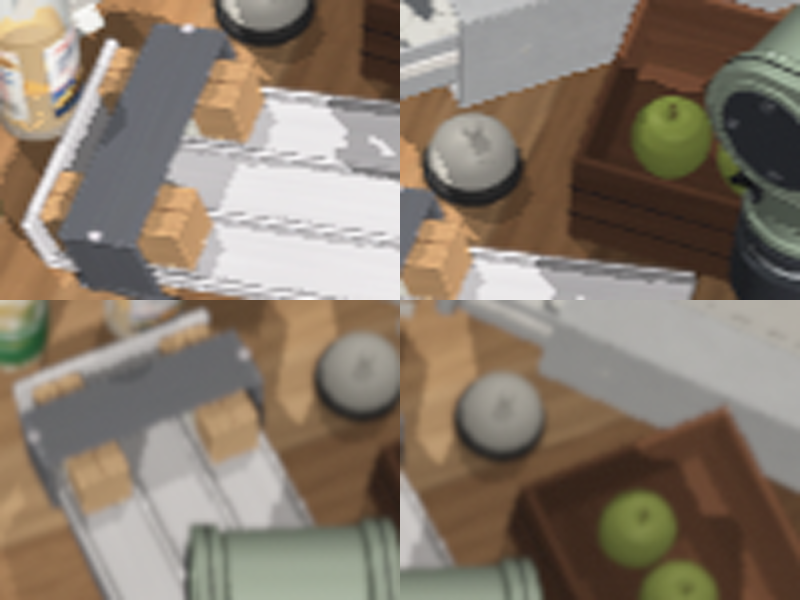

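Both cartons' far ends show against the stop bar (side crop (115,75), (60,195)). The rear ends stick out evenly above the plate, and the three apples are in the crate. The knob appears at crop (478,140) in side and (505,405) in top, so I triangulate it.

```bash
python3 - <<'E'
from h import *
T=load('top_ap.png');S=load('side_ap.png')
def px(p,o): return (np.array(p)+.5)/4-.5+np.array(o)
for pt,ps in(((105,105),(78,137)),((105,100),(80,130))):
    p,q=px(pt,(320,120)),px(ps,(270,105))
    (o1,d1),(o2,d2)=ray(T,*p),ray(S,*q); k=np.linalg.lstsq(np.stack([d1,-d2],1),o2-o1,rcond=None)[0]
    a,b=o1+k[0]*d1,o2+k[1]*d2; print(a.round(4),b.round(4)); print(onz(T,*p,.056).round(4),onz(S,*q,.056).round(4))
# dome/base centre from black ring extremes, at z~0.008
print('base', onz(T,*px((100,118),(320,120)),.02).round(4), onz(S,*px((72,160),(270,105)),.02).round(4))
print(bot.sense()['position'])
E
```

```text
[ 0.6795 -0.2161  0.0506] [ 0.6773 -0.2158  0.0496]
[ 0.6774 -0.2146  0.056 ] [ 0.6751 -0.2114  0.056 ]
[ 0.6783 -0.2137  0.0648] [ 0.6743 -0.2132  0.0632]
[ 0.6817 -0.216   0.056 ] [ 0.6767 -0.2181  0.056 ]
base [ 0.681  -0.2163  0.02  ] [ 0.6815 -0.2139  0.02  ]
[ 0.37387897 -0.00799152  0.22963348]
```

>>> {"op": "carry_out", "data": {
  "moves": [
    [5,-3.4,0,0,0],
    [10,-6.8,0,0,0],
    [15,-10.2,0,0,0],
    [20,-13.6,0,0,0],
    [25,-17,0,0,0],
    [29,-19.8,0,0,0],
    [30.5,-20.8,0,0,0],
    [30.5,-20.8,0,0,0]
  ]
}}

```text
time: 39.28
position: [0.6812, -0.223, 0.2286]
ee_rot: [-0.0, 0.998, 0.056, -0.0]
ft_force: [-0.8, -0.4, -0.3]
opening: -0.0002
```

>>> {"op": "carry_out", "data": {
  "moves": [
    [0,0,-4,0,0],
    [0,0,-8,0,0],
    [0,0,-11,0,0],
    [0,0,-13,0,0],
    [0,0,-13,0,0]
  ]
}}

```text
time: 39.9
position: [0.6792, -0.2203, 0.0979]
ee_rot: [-0.001, 0.998, 0.057, -0.002]
ft_force: [0.2, -0.4, -0.6]
opening: 0.0001
```

>>> {"op": "carry_out", "data": {
  "moves": [
    [0,0.4,-0.5,0,0],
    [0,0.4,-1.0,0,0],
    [0,0.4,-1.3,0,0],
    [0,0.4,-1.5,0,0],
    [0,0.4,-1.5,0,0]
  ]
}}

```text
time: 40.52
position: [0.6808, -0.217, 0.0848]
ee_rot: [-0.0, 0.998, 0.057, -0.0]
ft_force: [0.3, 0.7, 0.3]
opening: -0.0001
```

>>> {"op": "carry_out", "data": {
  "moves": [
    [0,0,-0.2,0,0],
    [0,0,-0.4,0,0],
    [0,0,-0.4,0,0]
  ]
}}

```text
time: 40.9
position: [0.6811, -0.2171, 0.0813]
ee_rot: [0.0, 0.998, 0.057, 0.0]
ft_force: [-0.4, 0.3, 2.6]
opening: 0.0001
```

>>> {"op": "carry_out", "data": {
  "moves": [
    [0,0,-0.2,0,0],
    [0,0,-0.3,0,0],
    [0,0,-0.3,0,0]
  ]
}}

```text
time: 41.28
position: [0.6811, -0.2171, 0.0792]
ee_rot: [0.0, 0.998, 0.057, 0.0]
ft_force: [-2.5, 1.0, 6.6]
opening: -0.0
```

>>> {"op": "carry_out", "data": {
  "moves": [
    [0,0,-0.2,0,0],
    [0,0,-0.3,0,0],
    [0,0,-0.3,0,0]
  ]
}}

```text
time: 41.65
position: [0.6812, -0.2172, 0.0785]
ee_rot: [0.0, 0.998, 0.057, 0.0]
ft_force: [-6.2, 2.1, 14.8]
opening: 0.0001
```

>>> {"op": "carry_out", "data": {
  "moves": [
    [0,0,-0.1,0,0],
    [0,0,-0.2,0,0],
    [0,0,-0.2,0,0]
  ]
}}

```text
time: 42.02
position: [0.6813, -0.2172, 0.0784]
ee_rot: [0.0, 0.998, 0.057, 0.0]
ft_force: [-10.1, 2.9, 22.3]
opening: 0.0
```

>>> {"op": "carry_out", "data": {
  "moves": [
    [0,0,1,0,0],
    [0,0,4,0,0],
    [0,0,9,0,0],
    [-4,0,14,0,0],
    [-10,3,15,0,0],
    [-16,7,15,0,0],
    [-22,13,15,0,0],
    [-28,19,15,0,0]
  ]
}}

```text
time: 43.02
position: [0.4421, -0.068, 0.2224]
ee_rot: [-0.0, 0.998, 0.057, 0.0]
ft_force: [-0.3, 1.0, 1.2]
opening: -0.0001
```

>>> {"op": "carry_out", "data": {
  "moves": [
    [-1,6,0,0,0],
    [-2,12,0,0,0],
    [-3,18,0,0,0],
    [-4,24,0,0,0],
    [-5,30,0,0,0],
    [-6,34,0,0,0],
    [-6,34,0,0,0],
    [-6,34,0,0,0]
  ]
}}

```text
time: 44.02
position: [0.3837, 0.2704, 0.2224]
ee_rot: [0.0, 0.998, 0.057, -0.0]
ft_force: [0.2, -0.4, 0.2]
opening: 0.0002
```

```bash
python3 ap.py; python3 - <<'E'
from h import *
S=load('side_ap.png');T=load('top_ap.png');a=S['color'][:,:,::-1];b=T['color'][:,:,::-1]
f=lambda i,x,y:cv2.resize(i[y:y+100,x:x+133],(400,300),interpolation=cv2.INTER_CUBIC)
cv2.imwrite('pics/e10.png',np.vstack([np.hstack([cv2.resize(a[145:220,222:322],(400,300),interpolation=cv2.INTER_CUBIC),f(a,275,95)]),np.hstack([cv2.resize(b[130:205,255:355],(400,300),interpolation=cv2.INTER_CUBIC),f(b,330,125)])]))
E
```

```text
[0.3837 0.2704 0.2224] [ 0.2 -0.4  0.2]
side [358.8 144.2] 1031 [ 0.4811 -0.3044  0.032 ]
top [388.5 194.8] 898 [ 0.4833 -0.3016  0.032 ]
```

View pics/e10.png

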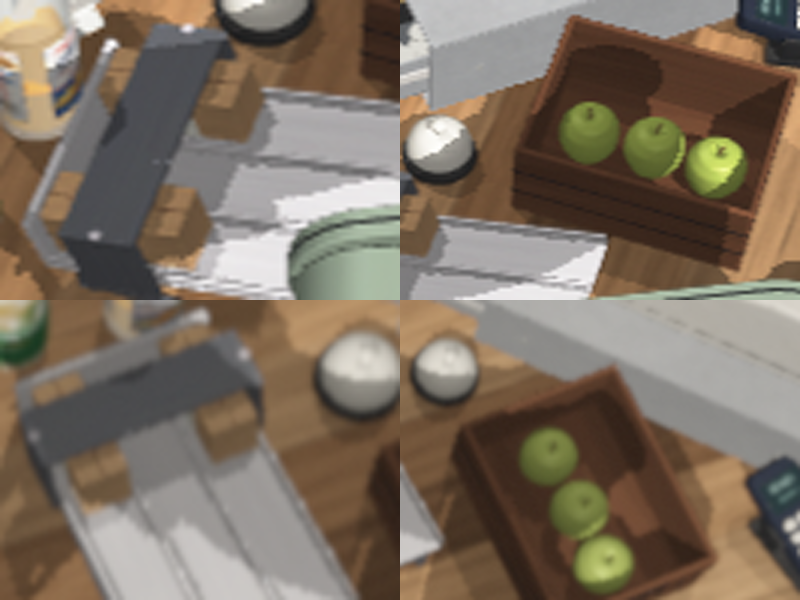

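All three apples stand in the crate (top crop (548,455), (580,510), (603,562)). Both cartons have their far ends against the stop bar, the bell is free and the arm is clear, so I hand in.

```bash
python3 -c "
from h import *
print(finish_job())"
```

```text
the job is handed in; nothing more can be done
None
```

The job is handed in after about 44 s of robot time; the interface gives no verdict. I found two cartons and three green apples, and no third carton.

- **Cartons:** Both were laid in the two outer lanes and pushed under the plate until they met firm resistance (14 N and 10 N forward). Both stopped at nearly the same point along the deck, and in the last pictures their far ends sit against the stop bar.
- **Apples:** All three were lowered gently and released a few millimetres or less above the crate floor. The last pictures show them standing in the crate.
- **Bell:** I pressed the knob until it went solid, about 4.5 mm down at 22 N, then released it. I did not measure that it came back up; the last picture just shows the bell clear of the robot.
- **Bystanders and look-alikes:** I left these alone; the can and the red and orange fruit were not checked in the last pictures.

One check disagreed: my deck model put the stop about 1 cm nearer the robot than the given geometry. I therefore judged the carton seating by the contact force and by the carton ends next to the stop in the pictures. The wrist also read 12–16 N upward during the last bit of each push, which I took to be friction on the carton's end.

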